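# Make up the column kit and the sampling kit

### The arm

A 6-joint arm with a two-finger parallel gripper is mounted at the origin on the work surface. World frame = base frame: x ahead of the robot, y to its left, z up, the work surface at z = 0. Lengths are in m, angles in rad, forces in N, time in s.
With the tool pointing down it reaches from about 0.375 to 0.975 m from the base axis. Payload 3.8 kg.
Tool frame: the origin (TCP) lies midway between the tips of the shut fingers; the grasp point (between the pads) lies bot.grasp_offset behind it (bot.grasp_offset is the distance from the TCP to the grasp point, in m); z points along the fingers, y is the direction in which the jaws open and shut (so a half turn about z gives the same grasp; the last joint's range is limited). The gripper opens to 85 mm and grips with 20 to 120 N. Pads are 22 mm wide; open, the fingers measure 114 mm over their backs; the gripper's body (76 mm by 85 mm) begins 54 mm behind the grasp point. The pads swing forward as they close: fully open they stand 13 mm farther back than shut.
Start: joints at [1.179, 0.264, 1.604, -0, 1.274, -0.037], TCP at [0.234, 0.633, 0.231] pointing down, gripper open.
Joint ranges: [-2.63, 2.63], [-0.94, 2.18], [0.31, 2.57], [-1.31, 4.45], [0, 2.66], [-2.55, 2.55]. Speed limits (rad/s): [2.57, 2.57, 3.14, 3.14, 3.14, 3.14].

### API

Orientations are given as a rotation vector (axis times angle).
In Python, from workcell import read_state, viewer, job, bot gives the robot as it stands.
- The arm moves only by the shell command python3 -m crank 'ROWS' [FORCE]. ROWS is text: rows parted by semicolons, each of 7 numbers parted by spaces: the shift along the tool's x, y, z in mm, then the turn, a rotation vector about the tool's x, y, z in rad, then the closure in counts, from 0 (fully open) to 255 (shut). A call has 1 to 20 rows; each row is the pose to reach, as a shift and turn from the pose commanded when the call began, along the tool's axes at that moment; what a row does not reach only later rows make up. A row lasts 1/8 s, in which the tool goes at most 62.5 mm and 10.7 degrees, less where a joint would pass 70% of its speed; a pose out of reach is approached as far as the arm can. A call with a gripper value outside its range is refused whole. The fingers move at their own pace and stop on an object; FORCE is the grip in N (left out, the last holds). Time passes only in rows, so rows that repeat a pose let the fingers close. It gives the time, the measured TCP pose, the force and the opening at its end, in the units of the state.
- read_state(): the state, without advancing time (a new reading comes with each control period).
- viewer.read_camera(name): name is "scene" or "top"; returns a dict with "pixels" (384x512x3 uint8, red, green, blue), "vertical_fov" (degrees; the focal length in pixels is half the picture's height over the tangent of half this angle, whatever the lens; pixels are square), "cx", "cy" (the principal point, pixels), "k1" (the pictures are not rectified: a ray, as slopes to the right and down, at radius r is drawn at 1 + k1 r^2 times it, then the intrinsics apply), "view" (4x4, takes a point from world to camera coordinates). Camera axes: x right, y up, looking along -z (the intrinsics and any distortion apply to the point x, -y, -z); pixel columns grow to the right and rows downward; lengths in m; the calibration is good to about 2 mm. A picture is of the moment at which its call begins. There is no depth.
- job.finish_job(): hands the job in, once; it reports no verdict.
The state is a dict: "time": time; "q": joint angles; "joint_vel": joint speeds; "joint_torque": joint torques, N m; "tool_pos": TCP position; "tcp_rot": TCP orientation; "wrist_force": force on the tool from outside, world axes, zero at the start; "torque": the same for the moment, N m; "width": opening from 0.0 (shut) to 1.0 (fully open).
Only numpy, scipy, OpenCV 4.12 (cv2) and the standard library are available. Lean on these libraries where they do the work, as an engineer would, in place of code of your own. Each camera call takes 0.05 s, during which the arm holds its last target.

### The job

Make up the two kits for the chromatograph from the stock on the bench. Three-compartment tray: stand the ferrule carton in the compartment at the tab end, the brass stem fitting in the middle one and the tall vial in the one away from the tab; two-compartment tray: stand the white jar at the tab end and the open beaker in the other compartment. Each thing must stand upright and flat on the floor of its own compartment; leave the short vial and the brass bushing where they stand.

Things in the scene. Friction and masses are not known exactly. Their poses are not given: they have to be found in the camera images.
- long_tray: grey plastic kit tray with three compartments in a row. 208 x 72 mm, 12 mm high; floor 4 mm thick; walls and dividers 4 mm thick, 8 mm above the floor. Compartments 64 x 64 mm inside, centres at y = +68 (tab end), 0 (middle) and -68 mm. A flat tab 44 mm wide sticks out 21 mm at one short end. Fixed to the bench. Origin: centre of its underside; x across, y along it towards the tab, z up.
- short_tray: grey plastic kit tray with two compartments in a row. 140 x 72 mm, 12 mm high; floor 4 mm thick; walls and dividers 4 mm thick, 8 mm above the floor. Compartments 64 x 64 mm inside, centres at y = +34 (tab end) and -34 mm. A flat tab 44 mm wide sticks out 21 mm at one short end. Fixed to the bench. Origin: centre of its underside; x across, y along it towards the tab, z up.
- tall_vial_mid (a point): the taller of the two amber glass vials with white caps, standing: 34 mm in diameter, 76 mm high; the cap is the top 16 mm, 30 mm in diameter, the glass is straight up to 54 mm. Origin of this point: on its axis, half-way up; z up.
- short_vial_mid (a point): the shorter of the two amber glass vials with white caps, standing: 34 mm in diameter, 44 mm high. Not part of a kit. Origin of this point: on its axis, half-way up; z up.
- jar_mid (a point): closed white plastic jar, the widest round thing in the stock, standing: 46 mm in diameter, 52 mm high; its screw lid is the top 16 mm, 48 mm in diameter (ribbed). Origin of this point: on its axis, half-way up; z up.
- beaker_mid (a point): open straight-sided steel beaker, standing: 40 mm in diameter, 52 mm high, wall 2.5 mm. Origin of this point: on its axis, half-way up; z up.
- fitting_mid (a point): brass column fitting, standing on its flange: a flange 40 mm in diameter and 14 mm high with a thin round stem 16 mm in diameter rising from its middle; 52 mm high in all. Origin of this point: on its axis, half-way up; z up.
- bushing_mid (a point): brass bushing: a plain tube 40 mm in diameter with an 18 mm hole through it, 34 mm high, no stem. Not part of a kit. Origin of this point: on its axis, half-way up; z up.
- carton_mid (a point): small plain cardboard carton of ferrules with a paper strip along its top, 48 mm long (its x), 32 mm wide (its y), 50 mm high (z up). The point is the centre of the carton, half-way up.
Not all that is in view belongs to the job. What is shaped like the part that bears carton_mid but pink or purple is not meant. What is shaped like the part that bears beaker_mid but pink is not meant.

How it is judged:
By the outcome, as a careful person would: the job done as asked, in the order asked, and still so for the second after the job is handed in, with the robot touching nothing.
It also fails if it takes over 120 s, if anything falls off the work surface, if the arm or the gripper's body presses on something with over 40 N, if the wrist force passes 120 N, or if a joint passes its speed limit or range.

## Working session

There is one attempt and no reset: what is moved stays moved. The work goes in short steps, Python scripts to look and compute and a shell command to move; the robot and the scene stay as the last step left them, time stands still between calls to the robot, and variables do not carry over. Pictures are saved under pics/ and viewed, and the job is handed in when it is done.

```bash
ls; mkdir -p pics; python3 - <<'E'
from workcell import read_state, viewer, job, bot
import cv2
print(read_state()); print(bot.grasp_offset)
for n in("scene","top"):
    c=viewer.read_camera(n); cv2.imwrite(f"pics/{n}0.png",cv2.resize(c["pixels"][:,:,::-1],(800,600),interpolation=cv2.INTER_CUBIC))
    print({k:v for k,v in c.items() if k!="pixels"})
E
```

```text
pics
{'time': 0.0, 'q': array([ 1.17909567e+00,  2.64743673e-01,  1.60539102e+00, -4.17762063e-05,
        1.27362712e+00, -3.68869899e-02]), 'joint_vel': array([ 9.36314016e-04,  8.96219100e-05,  8.02793043e-04, -3.40236906e-04,
        1.25679576e-03,  1.34455550e-04]), 'joint_torque': array([ 4.96079501e-04, -5.15098894e+01, -3.67318904e+01,  2.67577235e-05,
        1.29862136e-02,  9.94381963e-06]), 'tool_pos': array([0.23423907, 0.63229167, 0.22995917]), 'tcp_rot': array([-0.55432725, -3.09187023,  0.00334226]), 'wrist_force': array([ 0.33574607, -0.33646999, -0.12773859]), 'torque': array([-0.01982865,  0.02750119, -0.02626195]), 'width': 1.001349955379992}
0.0187
{'vertical_fov': 54.12872528302711, 'cx': 259.9292558308871, 'cy': 189.71819232779353, 'k1': 0.009558263475181449, 'view': array([[ 0.15822002,  0.9872922 , -0.01485038, -0.07131234],
       [-0.73071959,  0.1271913 ,  0.67072442,  0.30571622],
       [ 0.66408983, -0.09527057,  0.74155797, -1.19409949],
       [ 0.        ,  0.        ,  0.        ,  1.        ]])}
{'vertical_fov': 52.71046887922142, 'cx': 257.11737603511, 'cy': 188.41604265480845, 'k1': -0.0646719430670731, 'view': array([[-0.01796172, -0.99949393, -0.02625394,  0.0176247 ],
       [ 0.98170411, -0.02260826,  0.18906591, -0.4668502 ],
       [-0.18956378, -0.02237766,  0.98161337, -1.02751565],
       [ 0.        ,  0.        ,  0.        ,  1.        ]])}
```

View pics/scene0.png

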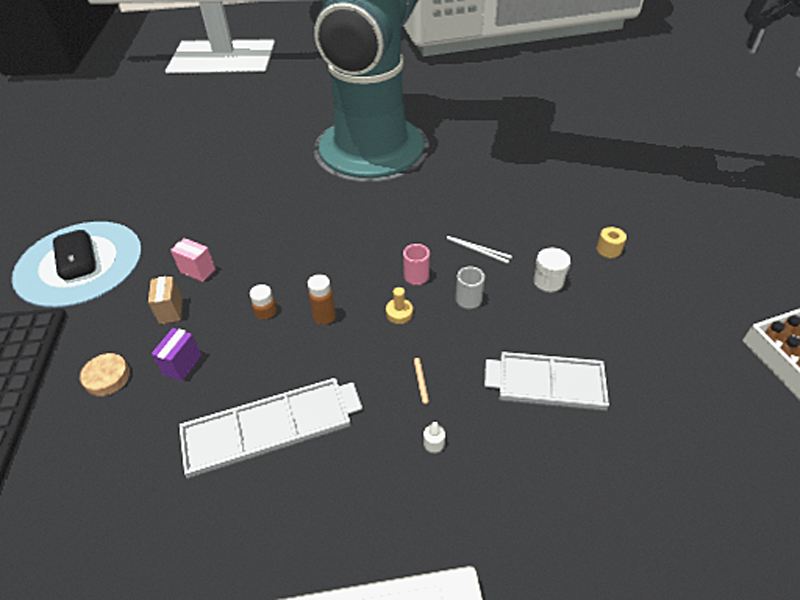

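View pics/top0.png

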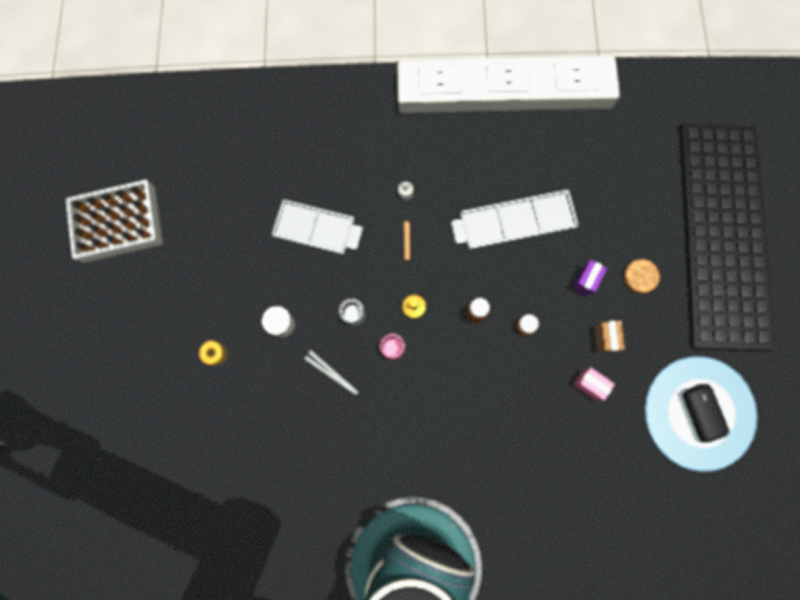

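The scene picture (800x600 scale) shows these candidates:
- **Carton:** brown at (165,298). The pink one (193,258) and purple one (177,353) are decoys.
- **Vials:** tall at (321,298), short at (263,300).
- **Brass:** stem fitting at (399,305), bushing at (612,241).
- **Beakers:** steel at (470,287), pink decoy at (416,264).
- **Jar:** white at (552,270). The small dropper bottle at (433,436) is not the jar.

The long tray's tab is at (348,398) and the short tray's tab is at (493,373).

Next I'll crop in to check these and measure.

```bash
cat > h.py <<'E'
import numpy as np, cv2
from scipy.optimize import least_squares
from workcell import read_state, viewer, job, bot
def cam(n):
    c=viewer.read_camera(n); c["f"]=192/np.tan(np.radians(c["vertical_fov"])/2); return c
def proj(c,P):
    P=np.atleast_2d(P); Q=P@c["view"][:3,:3].T+c["view"][:3,3]
    s=np.stack([Q[:,0],-Q[:,1]],1)/(-Q[:,2:3]); r2=(s**2).sum(1,keepdims=True)
    s=s*(1+c["k1"]*r2); return s*c["f"]+[c["cx"],c["cy"]]
def onplane(c,uv,z):
    f=lambda p: proj(c,[p[0],p[1],z])[0]-uv
    return least_squares(f,[0.6,0]).x
def crop(c,name,x0,y0,w,h,k):
    im=cv2.resize(c["pixels"][y0:y0+h,x0:x0+w,::-1],None,fx=k,fy=k,interpolation=cv2.INTER_CUBIC)
    # pixel grid ticks
    for x in range((x0+9)//10*10,x0+w,10):
        cv2.line(im,(int((x-x0+.5)*k),0),(int((x-x0+.5)*k),6),(0,255,255),1); 
        if x%20==0: cv2.putText(im,str(x),(int((x-x0+.5)*k)-10,18),0,.4,(0,255,255),1)
    for y in range((y0+9)//10*10,y0+h,10):
        cv2.line(im,(0,int((y-y0+.5)*k)),(6,int((y-y0+.5)*k)),(0,255,255),1)
        if y%20==0: cv2.putText(im,str(y),(8,int((y-y0+.5)*k)+4),0,.4,(0,255,255),1)
    cv2.imwrite("pics/"+name,im)
E
python3 - <<'E'
from h import *
c=cam("scene");t=cam("top")
crop(c,"s1.png",80,140,160,120,5)   
crop(c,"s2.png",230,140,180,130,4)
crop(t,"t1.png",280,110,130,150,4)
crop(t,"t2.png",110,110,180,130,4)
E
```

```text
(no output)
```

View pics/s1.png

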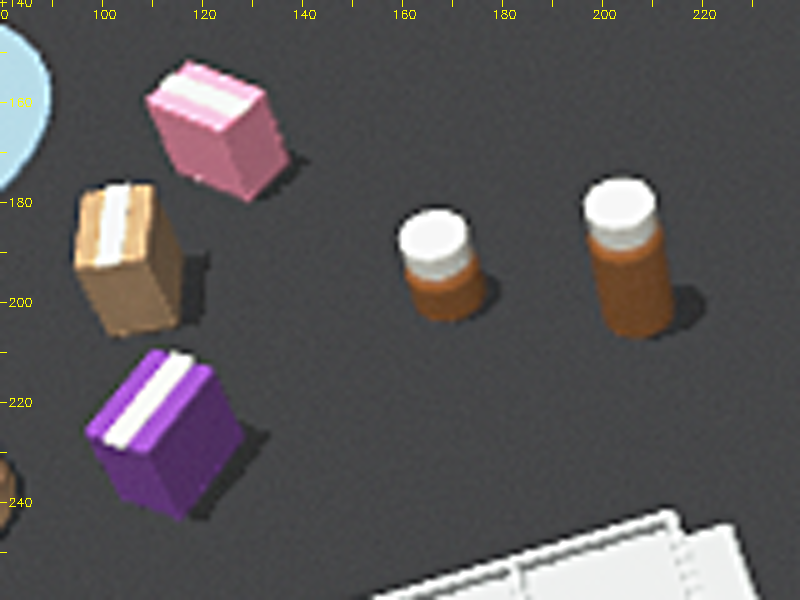

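View pics/s2.png

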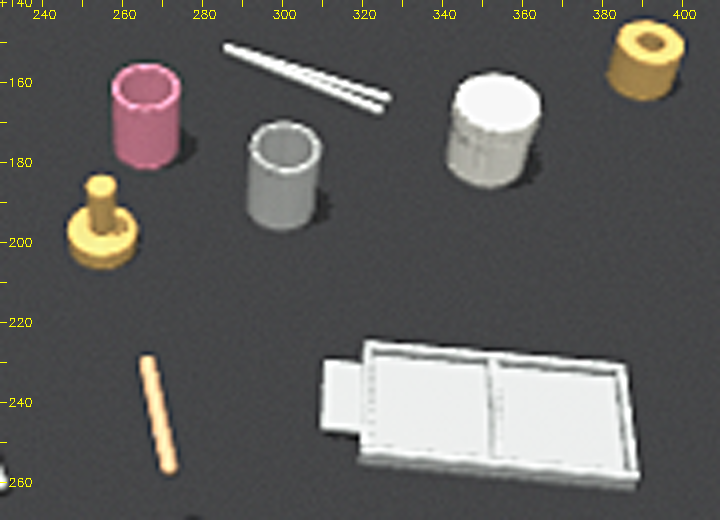

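View pics/t1.png

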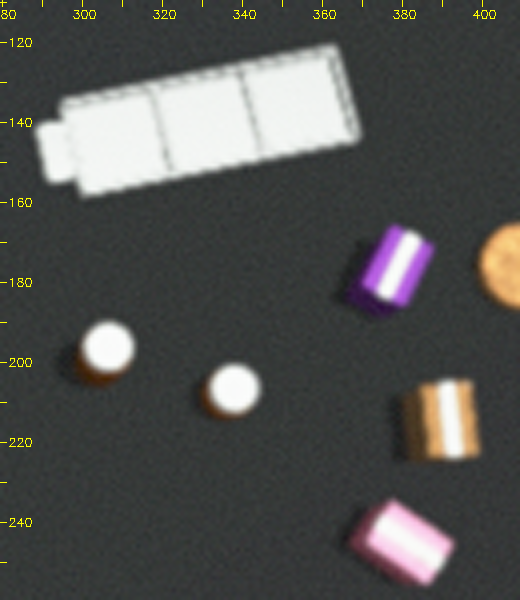

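View pics/t2.png

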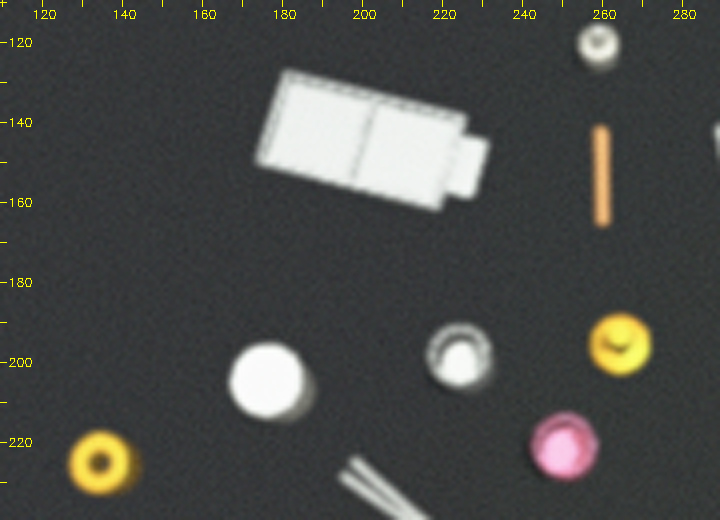

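```bash
python3 - <<'E'
from h import *
c=cam("scene");t=cam("top")
def show(n,a,b,z):
    p=onplane(c,np.array(a),z);q=onplane(t,np.array(b),z)
    g=lambda P:np.r_[proj(c,P)[0]-a,proj(t,P)[0]-b]
    s=least_squares(g,[*p,z]).x
    print(n,np.round(1e3*p,1),np.round(1e3*q,1),"tri",np.round(1e3*s,1))
show("carton",(102.5,184.5),(392,214.5),.05)
show("tallv",(203.7,180.1),(306.5,196.2),.076)
show("shortv",(166.3,186.1),(338,206.7),.044)
show("fitting",(254.75,186),(264.8,193),.052)
show("beaker",(300.5,176.3),(224.2,198.5),.052)
show("jar",(353.7,165),(176.2,204.5),.052)
show("bushing",(391.5,150),(134.2,225),.034)
show("pinkbk",(266,161),(250,221),.052)
crop(c,"s3.png",110,230,130,80,6)
# carton corner yaw
C=[onplane(c,np.array([x/5+79.5,y/5+139.5]),.05) for x,y in[(83,186),(153,184),(150,262),(75,268)]]
print("carton sc",np.round(C,4).tolist())
C=[onplane(t,np.array([x/4+279.5,y/4+109.5]),.05) for x,y in[(422,384),(472,380),(480,455),(428,459)]]
print("carton top",np.round(C,4).tolist())
E
```

```text
carton [ 385.8 -356.1] [ 385.6 -357. ] tri [ 385.5 -356.6   49.7]
tallv [ 437.4 -123.3] [ 436.9 -124. ] tri [ 437.  -123.7   75.6]
shortv [ 410.4 -212. ] [ 411.2 -212.4] tri [ 411.1 -212.    44.7]
fitting [452.6 -11.4] [452.4 -12.9] tri [452.5 -12.   52. ]
beaker [440.5  97.8] [439.6  98.7] tri [439.7  98.3  51.1]
jar [425.8 230.8] [425.8 231.2] tri [425.8 231.   52. ]
bushing [372.8 351.2] [373.2 352.9] tri [372.9 351.9  34.1]
pinkbk [375.9  27.6] [376.4  28.8] tri [376.2  28.1  52.3]
carton sc [[0.3573, -0.374], [0.3617, -0.3416], [0.4123, -0.3376], [0.4102, -0.3708]]
carton top [[0.4107, -0.3398], [0.4126, -0.3744], [0.3613, -0.3756], [0.3595, -0.3399]]
```

View pics/s3.png

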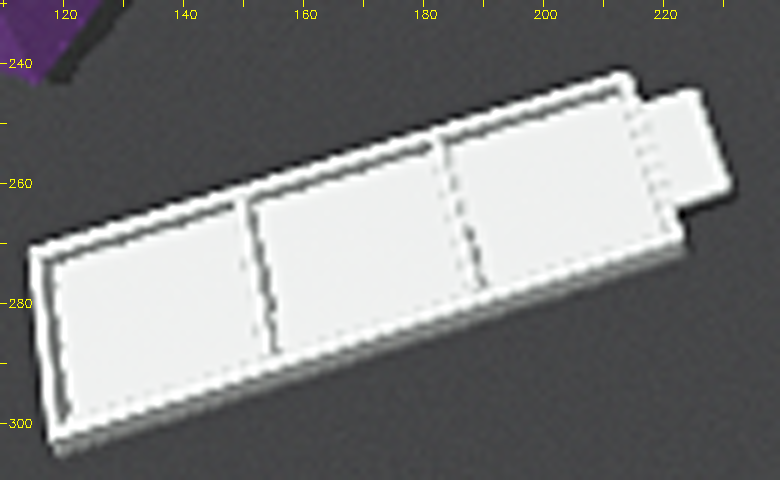

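```bash
python3 - <<'E'
from h import *
c=cam("scene");t=cam("top")
def fit(n,S,T,loc,x0,comp):
    S=np.array(S);T=np.array(T)
    def W(p,L): 
        L=np.array(L)/1e3; cs,sn=np.cos(p[2]),np.sin(p[2])
        return np.c_[p[0]+cs*L[:,0]-sn*L[:,1],p[1]+sn*L[:,0]+cs*L[:,1],np.full(len(L),.012)]
    for nm,sel in(("both",(1,1)),("scene",(1,0)),("top",(0,1))):
        g=lambda p:np.r_[sel[0]*(proj(c,W(p,loc[0]))-S).ravel(),sel[1]*(proj(t,W(p,loc[1]))-T).ravel()]
        r=least_squares(g,x0); p=r.x
        print(n,nm,np.round(p,4),"yawdeg",round(np.degrees(p[2]),2),"rms px",np.sqrt((r.fun**2).sum()/8))
        print("   comps",np.round(W(p,[[0,y] for y in comp])[:,:2],4).tolist())
L=[(-36,-104),(-36,104),(36,104),(36,-104)];LT=[(36,104),(36,-104),(-36,-104),(-36,104)]
fit("long",[(x/6+109.5,y/6+229.5) for x,y in[(32,250),(628,71),(684,240),(52,440)]],[(x/4+279.5,y/4+109.5) for x,y in[(60,102),(336,46),(360,140),(82,195)]],(L,LT),[.6,-.15,.1],(68,0,-68))
S=[(36,70),(36,-70),(-36,-70),(-36,70)];ST=[(-36,-70),(-36,70),(36,70),(36,-70)]
fit("short",[(x/4+229.5,y/4+139.5) for x,y in[(367,343),(625,367),(638,476),(362,458)]],[(x/4+109.5,y/4+109.5) for x,y in[(285,70),(466,116),(440,208),(258,164)]],(S,ST),[.6,.15,3.3],(34,-34))
E
```

```text
long both [ 0.614  -0.2116  0.1827] yawdeg 10.47 rms px 0.4389139360961612
   comps [[0.6017, -0.1447], [0.614, -0.2116], [0.6264, -0.2784]]
long scene [ 0.6144 -0.2111  0.1837] yawdeg 10.53 rms px 0.25911254853273086
   comps [[0.602, -0.1442], [0.6144, -0.2111], [0.6268, -0.2779]]
long top [ 0.6136 -0.2125  0.1811] yawdeg 10.38 rms px 0.16225613770910285
   comps [[0.6014, -0.1456], [0.6136, -0.2125], [0.6259, -0.2794]]
short both [0.6103 0.1752 2.8691] yawdeg 164.39 rms px 0.7333840641043116
   comps [[0.6011, 0.1425], [0.6194, 0.208]]
short scene [0.6108 0.1756 2.8701] yawdeg 164.45 rms px 0.5803103729481226
   comps [[0.6017, 0.1428], [0.6199, 0.2083]]
short top [0.6093 0.1743 2.8682] yawdeg 164.33 rms px 0.24747657214531854
   comps [[0.6001, 0.1416], [0.6185, 0.2071]]
```

```bash
cat >> h.py <<'E'
from scipy.spatial.transform import Rotation as Ro
def plan(*goals):
    """goals: (x,y,z mm, jaw azimuth deg). prints tool-frame shift mm & turn"""
    s=read_state(); R0=Ro.from_rotvec(s["tcp_rot"]); p0=s["tool_pos"]
    y=R0.as_matrix()[:,1]
    print("t",round(s["time"],2),"now",np.round(p0*1e3,1),"az",round(np.degrees(np.arctan2(y[1],y[0])),2),"tilt",np.round(R0.as_matrix()[:2,2],4),"w",round(s["width"],3),"q6",round(s["q"][5],2),"F",np.round(s["wrist_force"],1))
    for x,yy,z,az in goals:
        a=np.radians(az); Y=np.array([np.cos(a),np.sin(a),0]); Z=np.array([0,0,-1.]); X=np.cross(Y,Z)
        R=Ro.from_matrix(np.c_[X,Y,Z])
        print("  shift",np.round(R0.inv().apply(np.array([x,yy,z])/1e3-p0)*1e3,1),"turn",np.round((R0.inv()*R).as_rotvec(),3))
E
python3 -c "
from h import *
plan((500,100,200,-9),(386,-356.8,130,-88),(386,-356.8,14,-88))"
```

```text
t 0.4 now [234.5 632.9 231.1] az 69.67 tilt [-0.0001 -0.0003] w 1.005 q6 -0.04 F [0.4 0.3 0.1]
  shift [-434.1 -407.4   31.2] turn [-0.     0.     1.373]
  shift [-485.9 -875.3  101.4] turn [-0.     0.     2.752]
  shift [-485.9 -875.3  217.4] turn [-0.     0.     2.752]
```

```bash
python3 -m crank '-434 -407 31 0 0 1.373 0;-434 -407 31 0 0 1.373 0;-434 -407 31 0 0 1.373 0;-434 -407 31 0 0 1.373 0;-434 -407 31 0 0 1.373 0;-434 -407 31 0 0 1.373 0;-434 -407 31 0 0 1.373 0;-434 -407 31 0 0 1.373 0;-434 -407 31 0 0 1.373 0;-434 -407 31 0 0 1.373 0;-486 -875 101 0 0 2.752 0;-486 -875 101 0 0 2.752 0;-486 -875 101 0 0 2.752 0;-486 -875 101 0 0 2.752 0;-486 -875 101 0 0 2.752 0;-486 -875 101 0 0 2.752 0;-486 -875 101 0 0 2.752 0;-486 -875 101 0 0 2.752 0;-486 -875 101 0 0 2.752 0;-486 -875 101 0 0 2.752 0' 40; python3 -c "
from h import *
plan((386,-356.8,130,-88),(386,-356.8,14,-88))
crop(cam('scene'),'s4.png',40,80,200,150,4);crop(cam('top'),'t4.png',330,170,120,110,5)"
```

```text
time: 2.9
tool_pos: [0.3862, -0.356, 0.1303]
tcp_rot: [-3.14, -0.055, 0.0]
wrist_force: [0.8, -0.6, -0.2]
width: 0.999
t 2.9 now [ 386.2 -356.   130.3] az -88.01 tilt [-0.0001  0.0007] w 0.999 q6 0.74 F [ 0.8 -0.6 -0.2]
  shift [-0.2  0.8  0.3] turn [-0.001  0.    -0.   ]
  shift [ -0.2   0.9 116.3] turn [-0.001  0.    -0.   ]
```

View pics/s4.png

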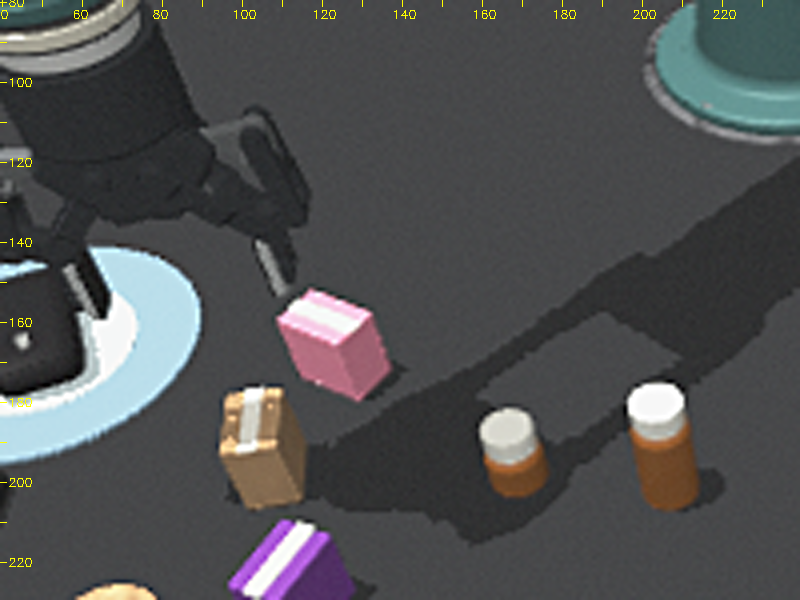

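```bash
python3 -c "
from h import *
c=cam('scene')
for u in[(129.1,179.5),(137.3,171.5),(116.5,173.5)]: print(onplane(c,np.array(u),0.))
for u in[(96.5,226),(112,208.5)]: print(onplane(c,np.array(u),0.05))
"
```

```text
[ 0.32862259 -0.31363603]
[ 0.30310812 -0.29488649]
[ 0.30129303 -0.34703601]
[ 0.50640918 -0.35418868]
[ 0.4632332 -0.3270203]
```

```bash
python3 -m crank '0 1 50 0 0 0 0;0 1 90 0 0 0 0;0 1 116 0 0 0 0;0 1 116 0 0 0 0;0 1 116 0 0 0 255;0 1 116 0 0 0 255;0 1 116 0 0 0 255;0 1 116 0 0 0 255;0 1 116 0 0 0 255;0 1 116 0 0 0 255;0 1 116 0 0 0 255;0 1 116 0 0 0 255' 40;  python3 -c "
from h import *
plan((386,-357,130,-88),(601.7,-144.7,130,-79.5),(601.7,-144.7,19,-79.5))
crop(cam('scene'),'s5.png',60,120,160,120,5)"
```

```text
time: 4.55
tool_pos: [0.3872, -0.3583, 0.0157]
tcp_rot: [3.139, 0.054, 0.003]
wrist_force: [-0.4, 0.9, 6.3]
width: 0.37
t 4.55 now [ 387.2 -358.3   15.7] az -88.02 tilt [ 0.0019 -0.0016] w 0.37 q6 0.74 F [-0.4  0.9  6.3]
  shift [  -1.    -1.2 -114.3] turn [ 0.002 -0.002 -0.   ]
  shift [ 221.9 -205.9 -114.2] turn [ 0.002 -0.002 -0.149]
  shift [ 221.7 -206.1   -3.2] turn [ 0.002 -0.002 -0.149]
```

View pics/s5.png

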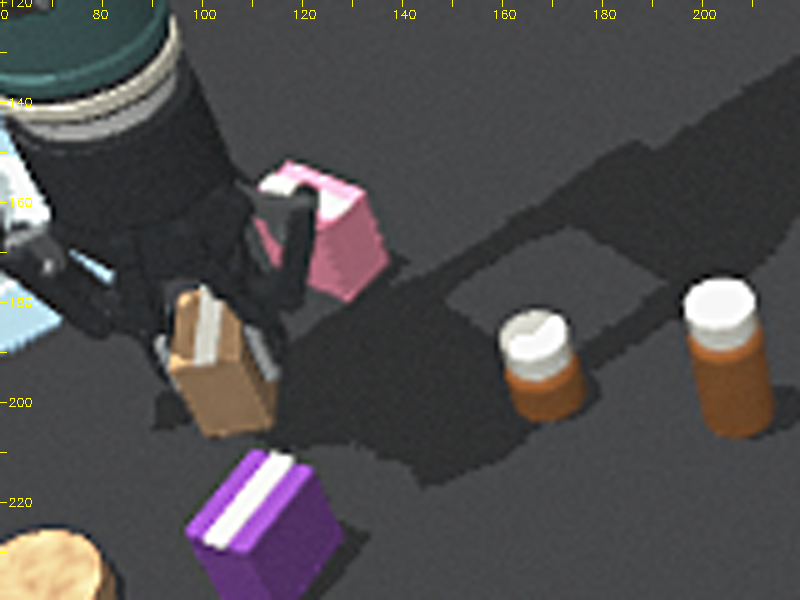

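```bash
python3 -m crank '0 0 -50 0 0 0 255;0 0 -116 0 0 0 255;0 0 -116 0 0 0 255;60 -55 -116 0 0 -0.04 255;115 -105 -116 0 0 -0.08 255;170 -155 -116 0 0 -0.12 255;223 -204 -116 0 0 -0.149 255;223 -204 -116 0 0 -0.149 255;223 -204 -116 0 0 -0.149 255;223 -204 -80 0 0 -0.149 255;223 -204 -46 0 0 -0.149 255;223 -204 -46 0 0 -0.149 255;223 -204 -46 0 0 -0.149 255' 40
sed -i 's/^def plan(\*goals):/def plan(*goals,cmd=None):/; s/^    for x,yy,z,az in goals:/    if cmd: p0=np.array(cmd[:3])\/1e3; R0=Rd(cmd[3])\n    for x,yy,z,az in goals:/' h.py; cat >> h.py <<'E'
def Rd(az):
    a=np.radians(az); Y=np.array([np.cos(a),np.sin(a),0]); Z=np.array([0,0,-1.]); return Ro.from_matrix(np.c_[np.cross(Y,Z),Y,Z])
E
python3 -c "
from h import *
plan((601.7,-144.7,19,-79.5))
crop(cam('scene'),'s6.png',130,190,130,110,6);crop(cam('top'),'t6.png',270,100,130,110,6)"
```

```text
time: 6.22
tool_pos: [0.6018, -0.1465, 0.0607]
tcp_rot: [3.128, 0.287, -0.0]
wrist_force: [0.3, -1.3, -0.5]
width: 0.365
t 6.22 now [ 601.8 -146.5   60.7] az -79.52 tilt [-0.     -0.0001] w 0.365 q6 1.11 F [ 0.3 -1.3 -0.5]
  shift [ 0.2 -1.8 41.7] turn [ 0.  0. -0.]
```

View pics/s6.png

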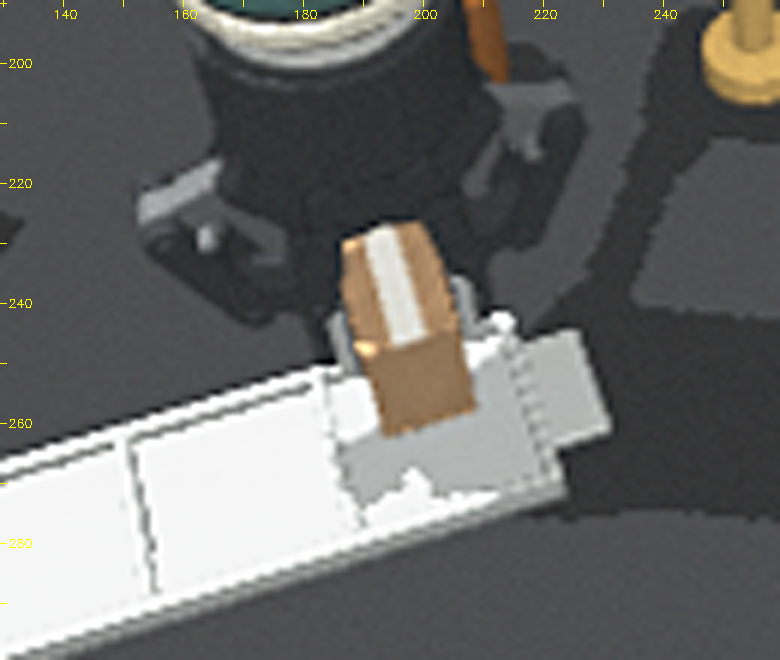

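View pics/t6.png

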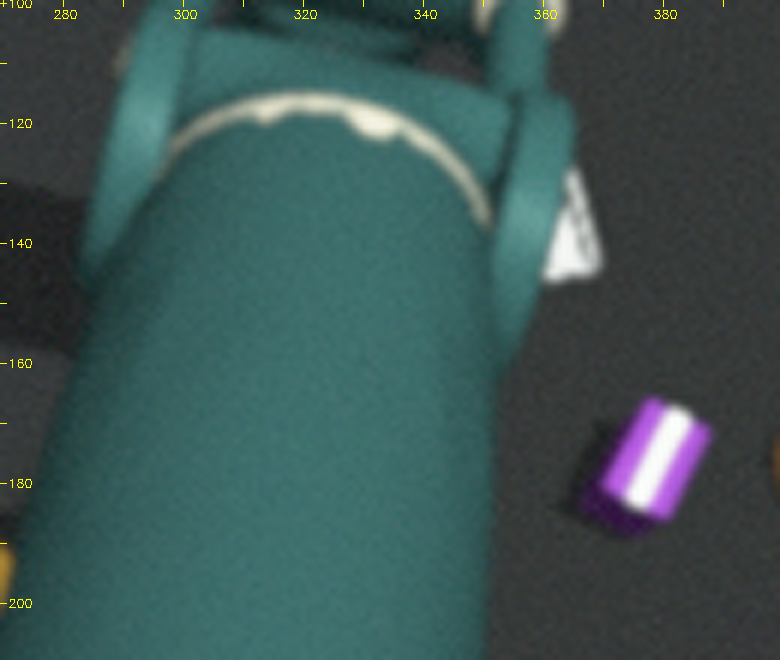

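```bash
python3 -c "
from h import *
c=cam('scene')
p=lambda x,y:np.array([x/6+129.5,y/6+189.5])
obs=[p(342,240),p(420,222),p(457,333),p(382,350),p(387,436),p(474,409)]
L=np.array([(-24,-16,25),(-24,16,25),(24,16,25),(24,-16,25),(24,-16,-25),(24,16,-25)])/1e3
def g(v):
    R=Ro.from_euler('ZYX',[v[3],v[4],v[5]])
    return (proj(c,R.apply(L)+v[:3])-obs).ravel()
r=least_squares(g,[.6,-.146,.07,.18,0,0]);print(np.round(r.x[:3]*1e3,1),np.degrees(r.x[3:]).round(1),r.fun.round(1))
g2=lambda v:g([*v[:4],0,0])
r=least_squares(g2,[.6,-.146,.07,.18]);print(np.round(r.x[:3]*1e3,1),np.degrees(r.x[3]).round(1),r.fun.round(1))
"
```

```text
[ 555.3 -153.3    3.9] [12.8  0.2 -4. ] [-0.5  1.2  1.1  0.1  1.3 -1.  -1.3  0.5 -0.3 -0.5 -0.3 -0.3]
[ 554.8 -152.4    3.4] 10.5 [-0.4  1.2  1.2  0.   0.5 -0.9 -2.2  0.8  0.5 -0.6  0.5 -0.6]
```

```bash
python3 -c "
from h import *
c=cam('scene')
p=lambda x,y:np.array([x/6+129.5,y/6+189.5])
obs=[p(342,240),p(420,222),p(457,333),p(382,350),p(387,436),p(474,409)]
L=np.array([(-24,-16,25),(-24,16,25),(24,16,25),(24,-16,25),(24,-16,-25),(24,16,-25)])/1e3
for z in(.065,.07,.075):
  def g(v):
    R=Ro.from_euler('ZYX',[v[2],v[3],v[4]])
    return (proj(c,R.apply(L)+[v[0],v[1],z])-obs).ravel()
  r=least_squares(g,[.6,-.146,.18,0,0]);print(np.round(r.x[:2]*1e3,1),np.degrees(r.x[2:]).round(1),r.fun.round(1))
print(proj(c,Ro.from_euler('Z',.184).apply(L)+[.6018,-.1455,.07])*6-np.array([129.5,189.5])*6)
"
```

```text
[ 597.3 -147. ] [12.7  2.2 -3.7] [-1.7 -0.4  1.4 -1.8  2.3 -0.8 -1.8  1.3 -0.7  0.9  0.6  0.5]
[ 600.7 -146.5] [12.7  2.4 -3.7] [-1.8 -0.5  1.4 -2.   2.4 -0.8 -1.9  1.4 -0.8  1.   0.7  0.6]
[ 604.1 -146. ] [12.7  2.6 -3.7] [-1.9 -0.6  1.4 -2.2  2.5 -0.7 -1.9  1.5 -0.8  1.1  0.8  0.6]
[[331.72587376 239.63557599]
 [429.3101417  211.72235954]
 [465.97465442 328.69547424]
 [364.44928836 359.02826618]
 [387.99227181 444.71149734]
 [484.18480265 415.08765456]]
```

```bash
python3 -m crank '0 -1 20 0 0 0 255;0 -1 34 0 0 0 255;0 -1 40 0 0 0 255;0 -1 40 0 0 0 255;0 -1 40 0 0 0 255' 40;  python3 -c "
from h import *
plan()
crop(cam('scene'),'s7.png',150,200,110,90,7)"
```

```text
time: 7.05
tool_pos: [0.6016, -0.1446, 0.0198]
tcp_rot: [-3.128, -0.288, 0.001]
wrist_force: [-0.7, -0.3, 0.2]
width: 0.367
t 7.05 now [ 601.6 -144.6   19.8] az -79.47 tilt [-0.0006  0.0002] w 0.367 q6 1.11 F [-0.7 -0.3  0.2]
```

View pics/s7.png

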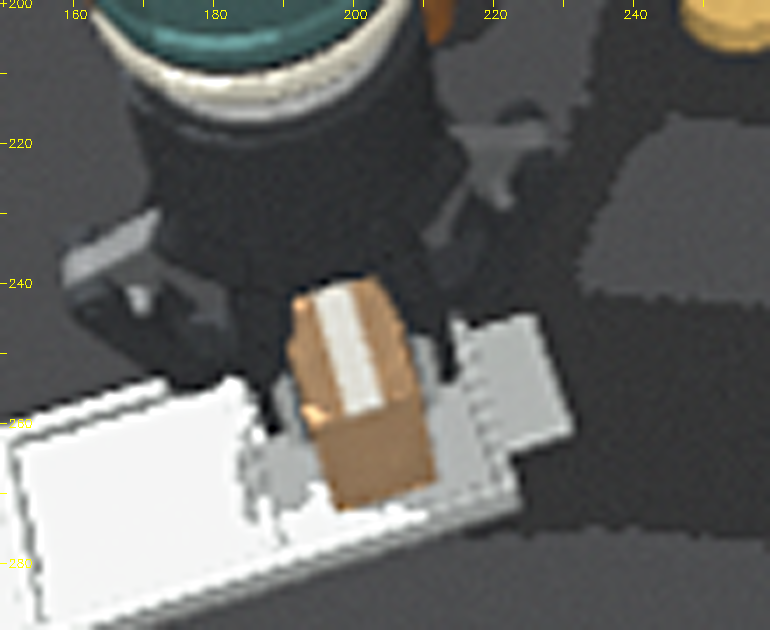

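```bash
python3 -m crank '0 0 1 0 0 0 255;0 0 1 0 0 0 255;0 0 1 0 0 0 0;0 0 1 0 0 0 0;0 0 1 0 0 0 0;0 0 1 0 0 0 0;0 0 1 0 0 0 0;0 0 -40 0 0 0 0;0 0 -90 0 0 0 0;0 0 -110 0 0 0 0;0 0 -110 0 0 0 0' 40;  python3 -c "
from h import *
plan((452.5,-12.2,130,10.5),(452.5,-12.2,21,10.5))"
```

```text
time: 8.48
tool_pos: [0.6032, -0.1452, 0.1322]
tcp_rot: [3.127, 0.288, 0.006]
wrist_force: [-0.5, -0.0, 0.0]
width: 1.002
t 8.47 now [ 603.2 -145.2  132.2] az -79.47 tilt [ 0.0039 -0.0011] w 1.002 q6 1.11 F [-0.5 -0.   0. ]
  shift [-123.9 -158.3    1.5] turn [ 4.00e-03 -1.00e-03 -1.57e+00]
  shift [-124.3 -158.5  110.5] turn [ 4.00e-03 -1.00e-03 -1.57e+00]
```

```bash
python3 -m crank '-122.5 -157.5 0 0 0 -1.571 0;-122.5 -157.5 0 0 0 -1.571 0;-122.5 -157.5 0 0 0 -1.571 0;-122.5 -157.5 0 0 0 -1.571 0;-122.5 -157.5 0 0 0 -1.571 0;-122.5 -157.5 0 0 0 -1.571 0;-122.5 -157.5 0 0 0 -1.571 0;-122.5 -157.5 0 0 0 -1.571 0;-122.5 -157.5 0 0 0 -1.571 0;-122.5 -157.5 0 0 0 -1.571 0;-122.5 -157.5 0 0 0 -1.571 0' 40;  python3 -c "
from h import *
plan((452.5,-12.2,21,10.5))
crop(cam('scene'),'s8.png',130,120,200,150,4)"
```

```text
time: 9.85
tool_pos: [0.4517, -0.0122, 0.1289]
tcp_rot: [-2.008, -2.413, 0.002]
wrist_force: [0.2, -0.3, -0.3]
width: 1.002
t 9.85 now [451.7 -12.2 128.9] az 10.47 tilt [-0.0025  0.0002] w 1.002 q6 -0.26 F [ 0.2 -0.3 -0.3]
  shift [ -0.2   1.1 107.9] turn [-0.002 -0.001 -0.001]
```

View pics/s8.png

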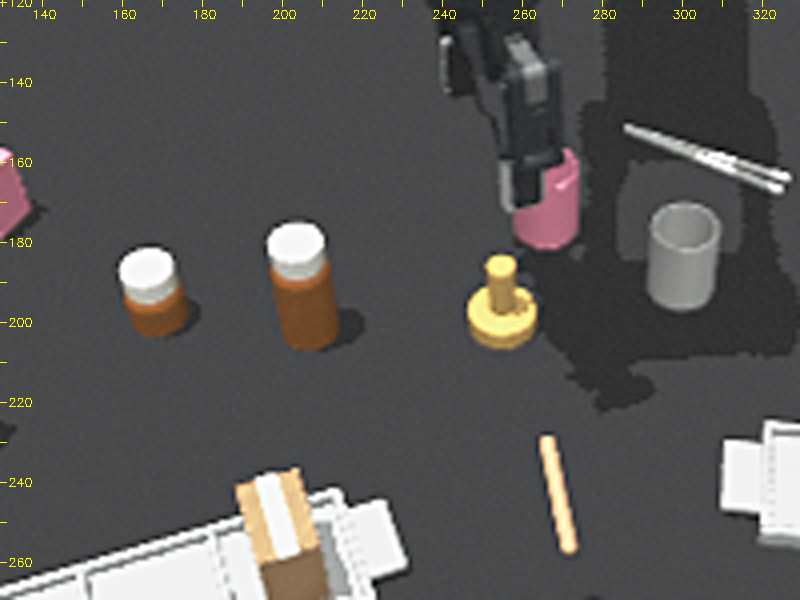

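```bash
python3 -m crank '0 0.5 50 0 0 0 0;0 0.5 95 0 0 0 0;0 0.5 108 0 0 0 0;0 0.5 108 0 0 0 0;0 0.5 108 0 0 0 255;0 0.5 108 0 0 0 255;0 0.5 108 0 0 0 255;0 0.5 108 0 0 0 255;0 0.5 108 0 0 0 255;0 0.5 108 0 0 0 255;0 0.5 108 0 0 0 255;0 0.5 108 0 0 0 255' 40;  python3 -c "
from h import *
plan((614,-211.6,130,10.5),cmd=(453,-12.2,21.7,10.5))
crop(cam('scene'),'s9.png',200,140,120,90,6)"
```

```text
time: 11.4
tool_pos: [0.4538, -0.0122, 0.023]
tcp_rot: [2.007, 2.416, 0.001]
wrist_force: [-0.1, 0.1, 5.7]
width: 0.164
t 11.4 now [453.8 -12.2  23. ] az 10.54 tilt [ 0.001  -0.0001] w 0.164 q6 -0.27 F [-0.1  0.1  5.7]
  shift [-225.4  122.  -108.3] turn [0. 0. 0.]
```

View pics/s9.png

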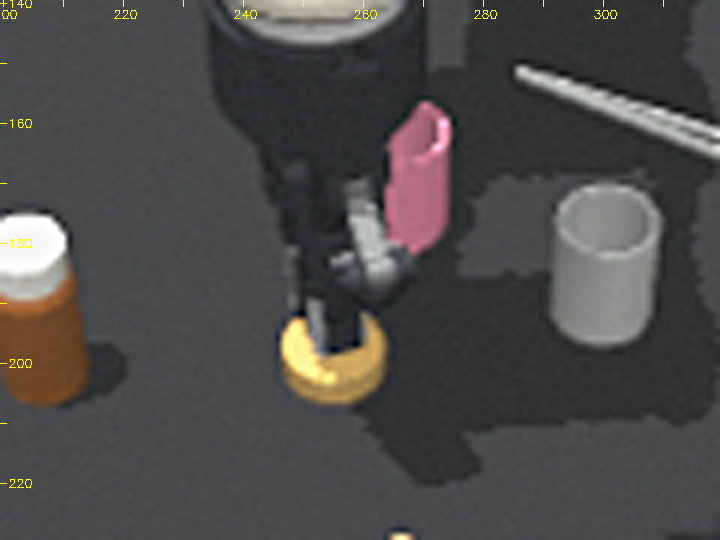

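```bash
python3 -m crank '0 0 -50 0 0 0 255;0 0 -108 0 0 0 255;0 0 -108 0 0 0 255;-50 27 -108 0 0 0 255;-100 54 -108 0 0 0 255;-150 81 -108 0 0 0 255;-200 108 -108 0 0 0 255;-225.5 122 -108 0 0 0 255;-225.5 122 -108 0 0 0 255;-225.5 122 -108 0 0 0 255;-225.5 122 -70 0 0 0 255;-225.5 122 -35 0 0 0 255;-225.5 122 -35 0 0 0 255;-225.5 122 -35 0 0 0 255' 40;  python3 -c "
from h import *
plan((614,-211.6,26,10.5))
crop(cam('scene'),'s10.png',130,190,120,100,6)"
```

```text
time: 13.2
tool_pos: [0.6145, -0.211, 0.0583]
tcp_rot: [2.007, 2.416, 0.0]
wrist_force: [0.2, 1.0, -0.2]
width: 0.163
t 13.2 now [ 614.5 -211.    58.3] az 10.59 tilt [ 0.0007 -0.0002] w 0.163 q6 -0.55 F [ 0.2  1.  -0.2]
  shift [-0.5 -0.6 32.3] turn [0.001 0.    0.001]
```

View pics/s10.png

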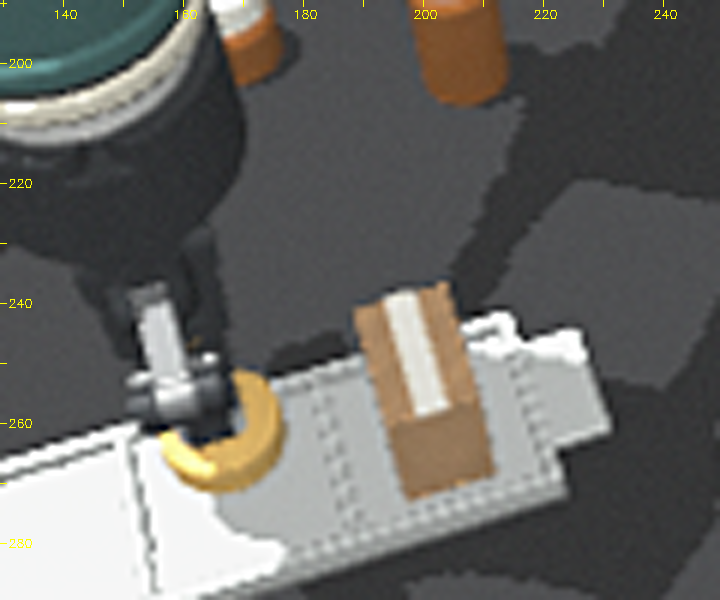

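```bash
python3 -m crank '0 0 20 0 0 0 255;0 0 28 0 0 0 255;0 0 31 0 0 0 255;0 0 32 0 0 0 255;0 0 32 0 0 0 255' 40;  python3 -c "
from h import *
plan()
crop(cam('scene'),'s11.png',130,190,120,100,6)"
```

```text
time: 13.88
tool_pos: [0.6139, -0.2114, 0.027]
tcp_rot: [-2.007, -2.415, 0.001]
wrist_force: [-5.2, 2.1, 11.2]
width: 0.165
t 13.88 now [ 613.9 -211.4   27. ] az 10.54 tilt [-0.0014  0.0006] w 0.165 q6 -0.55 F [-5.2  2.1 11.2]
```

View pics/s11.png

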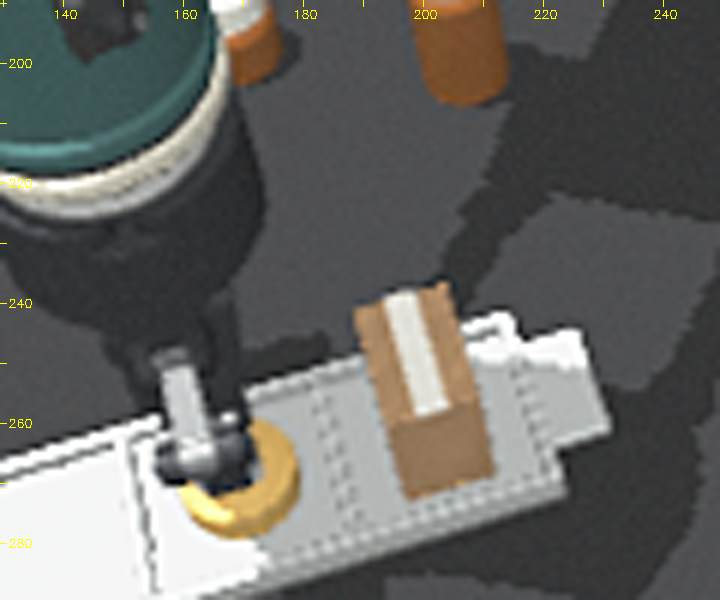

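```bash
python3 -m crank '0 0 -1 0 0 0 0;0 0 -1 0 0 0 0;0 0 -1 0 0 0 0;0 0 -1 0 0 0 0;0 0 -1 0 0 0 0;0 0 -50 0 0 0 0;0 0 -105 0 0 0 0;40 -53 -105 0 0 0 0;80 -105 -105 0 0 0 0;118.5 -158 -105 0 0 0 0;118.5 -158 -105 0 0 0 0;118.5 -158 -105 0 0 0 0;118.5 -158 -105 0 0 0 0' 40;  python3 -c "
from h import *
plan((437.1,-123.8,14,10.5))
crop(cam('scene'),'s12.png',110,140,200,150,4)"
```

```text
time: 15.55
tool_pos: [0.4394, -0.1248, 0.1313]
tcp_rot: [2.007, 2.414, 0.001]
wrist_force: [0.2, 0.1, -0.7]
width: 1.0
t 15.55 now [ 439.4 -124.8  131.3] az 10.53 tilt [ 0.0025 -0.0009] w 1.0 q6 -0.52 F [ 0.2  0.1 -0.7]
  shift [  1.6  -2.3 117.3] turn [0.002 0.001 0.001]
```

View pics/s12.png

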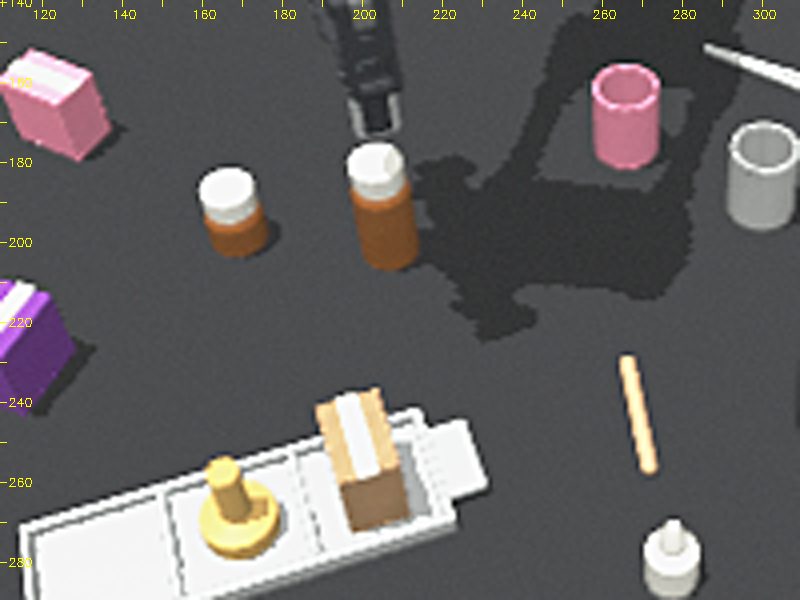

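```bash
python3 -m crank '0.5 -0.5 40 0 0 0 0;0.5 -0.5 80 0 0 0 0;0.5 -0.5 110 0 0 0 0;0.5 -0.5 117 0 0 0 0;0.5 -0.5 117 0 0 0 0;0.5 -0.5 117 0 0 0 255;0.5 -0.5 117 0 0 0 255;0.5 -0.5 117 0 0 0 255;0.5 -0.5 117 0 0 0 255;0.5 -0.5 117 0 0 0 255;0.5 -0.5 117 0 0 0 255;0.5 -0.5 117 0 0 0 255;0.5 -0.5 117 0 0 0 255' 40;  python3 -c "
from h import *
plan((626.4,-278.4,130,10.5),cmd=(437,-123.5,14,10.5))
crop(cam('scene'),'s13.png',140,140,120,90,6)"
```

```text
time: 17.23
tool_pos: [0.4376, -0.1239, 0.0143]
tcp_rot: [2.007, 2.415, 0.001]
wrist_force: [-1.5, 0.2, 6.8]
width: 0.39
t 17.23 now [ 437.6 -123.9   14.3] az 10.55 tilt [ 0.0015 -0.0005] w 0.39 q6 -0.51 F [-1.5  0.2  6.8]
  shift [-186.8  158.  -116. ] turn [0. 0. 0.]
```

View pics/s13.png

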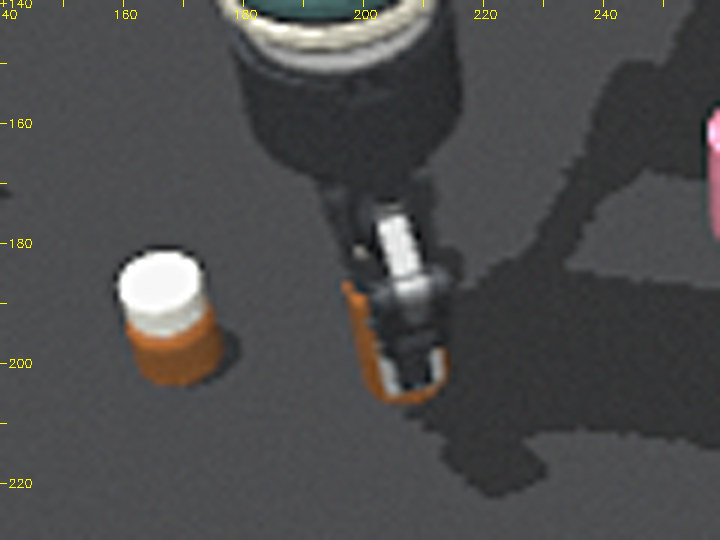

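```bash
python3 -m crank '0 0 -50 0 0 0 255;0 0 -110 0 0 0 255;0 0 -116 0 0 0 255;-45 38 -116 0 0 0 255;-90 76 -116 0 0 0 255;-135 114 -116 0 0 0 255;-170 144 -116 0 0 0 255;-187 158 -116 0 0 0 255;-187 158 -116 0 0 0 255;-187 158 -116 0 0 0 255;-187 158 -80 0 0 0 255;-187 158 -45 0 0 0 255;-187 158 -45 0 0 0 255;-187 158 -45 0 0 0 255' 40;  python3 -c "
from h import *
plan((626.4,-278.4,18.3,10.5))
crop(cam('scene'),'s14.png',90,190,150,120,5)"
```

```text
time: 19.02
tool_pos: [0.6264, -0.2783, 0.0594]
tcp_rot: [2.007, 2.416, 0.0]
wrist_force: [0.3, 0.1, -1.4]
width: 0.388
t 19.02 now [ 626.4 -278.3   59.4] az 10.56 tilt [ 0.0008 -0.0003] w 0.388 q6 -0.64 F [ 0.3  0.1 -1.4]
  shift [-0.1 -0.1 41.1] turn [0.001 0.    0.001]
```

View pics/s14.png

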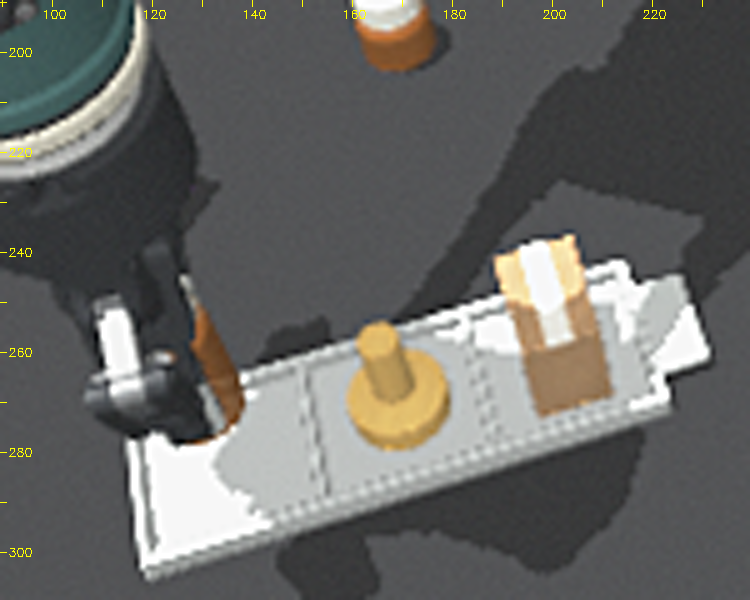

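```bash
python3 -m crank '0 0 25 0 0 0 255;0 0 37 0 0 0 255;0 0 40 0 0 0 255;0 0 41 0 0 0 255;0 0 41 0 0 0 255' 40;  python3 -c "
from h import *
plan()
crop(cam('scene'),'s15.png',90,190,150,120,5)"
```

```text
time: 19.7
tool_pos: [0.627, -0.2788, 0.0184]
tcp_rot: [2.007, 2.415, 0.001]
wrist_force: [-0.8, 0.4, 2.1]
width: 0.384
t 19.7 now [ 627.  -278.8   18.4] az 10.54 tilt [ 0.0013 -0.0007] w 0.384 q6 -0.64 F [-0.8  0.4  2.1]
```

View pics/s15.png

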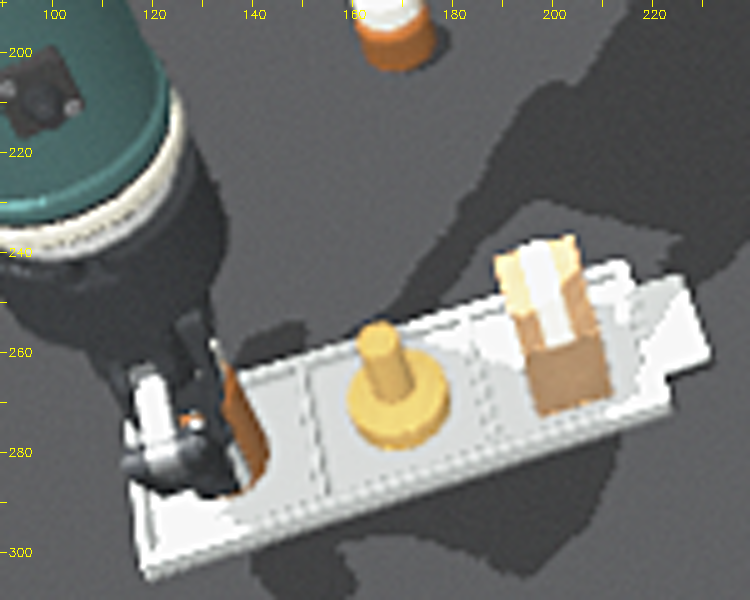

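```bash
python3 -m crank '0 0 0 0 0 0 0;0 0 0 0 0 0 0;0 0 0 0 0 0 0;0 0 0 0 0 0 0;0 0 0 0 0 0 0;0 0 -40 0 0 0 0;0 0 -90 0 0 0 0;0 0 -115 0 0 0 0;0 0 -115 0 0 0 0;537.5 -104.5 -115 0 0 0.4555 0;537.5 -104.5 -115 0 0 0.4555 0;537.5 -104.5 -115 0 0 0.4555 0;537.5 -104.5 -115 0 0 0.4555 0;537.5 -104.5 -115 0 0 0.4555 0;537.5 -104.5 -115 0 0 0.4555 0;537.5 -104.5 -115 0 0 0.4555 0;537.5 -104.5 -115 0 0 0.4555 0;537.5 -104.5 -115 0 0 0.4555 0;537.5 -104.5 -115 0 0 0.4555 0;537.5 -104.5 -115 0 0 0.4555 0' 40;  python3 -c "
from h import *
plan((425.8,231,14,-15.6))
crop(cam('scene'),'s16.png',90,190,150,120,5);crop(cam('scene'),'s17.png',230,120,170,130,4)"
```

```text
time: 22.25
tool_pos: [0.4243, 0.2302, 0.1308]
tcp_rot: [-2.501, -1.902, 0.004]
wrist_force: [-0.3, -0.5, 0.0]
width: 0.998
t 22.25 now [424.3 230.2 130.8] az -15.5 tilt [-0.0021 -0.0016] w 0.998 q6 0.72 F [-0.3 -0.5  0. ]
  shift [  1.4   1.4 116.8] turn [-0.002  0.002  0.002]
```

View pics/s16.png

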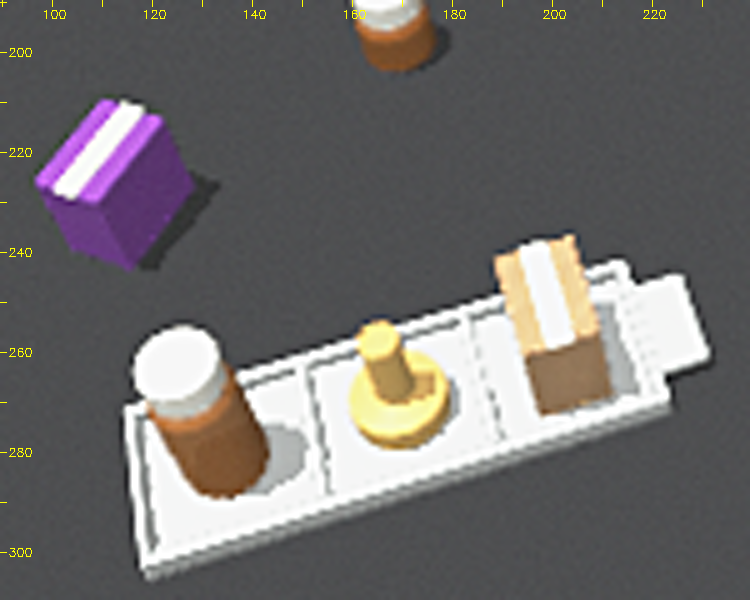

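View pics/s17.png

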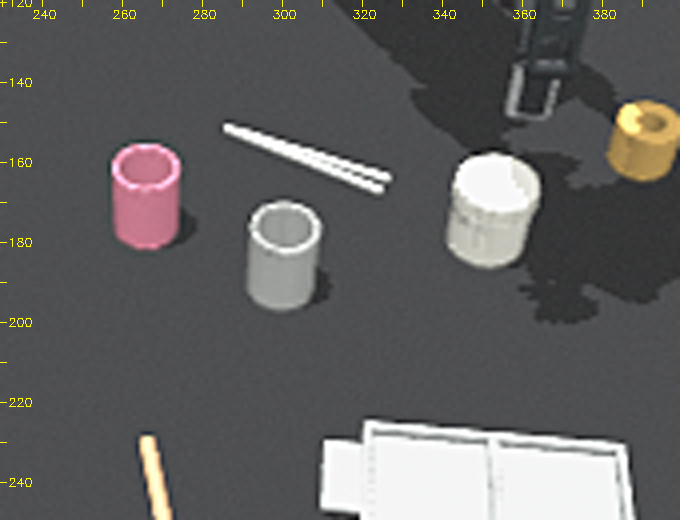

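```bash
python3 -m crank '0 0 50 0 0 0 0;0 0 95 0 0 0 0;0 0 116 0 0 0 0;0 0 116 0 0 0 0;0 0 116 0 0 0 255;0 0 116 0 0 0 255;0 0 116 0 0 0 255;0 0 116 0 0 0 255;0 0 116 0 0 0 255;0 0 116 0 0 0 255;0 0 116 0 0 0 255' 40;  python3 -c "
from h import *
plan((601.1,142.5,130,-15.6),cmd=(425.8,231,16,-15.6))
crop(cam('scene'),'s18.png',280,110,130,100,6)"
```

```text
time: 23.72
tool_pos: [0.4268, 0.2313, 0.018]
tcp_rot: [2.5, 1.9, 0.005]
wrist_force: [1.4, -2.1, 6.5]
width: 0.55
t 23.73 now [426.8 231.3  18. ] az -15.53 tilt [0.0033 0.0009] w 0.55 q6 0.72 F [ 1.4 -2.1  6.5]
  shift [ -38.1  192.6 -114. ] turn [0. 0. 0.]
```

View pics/s18.png

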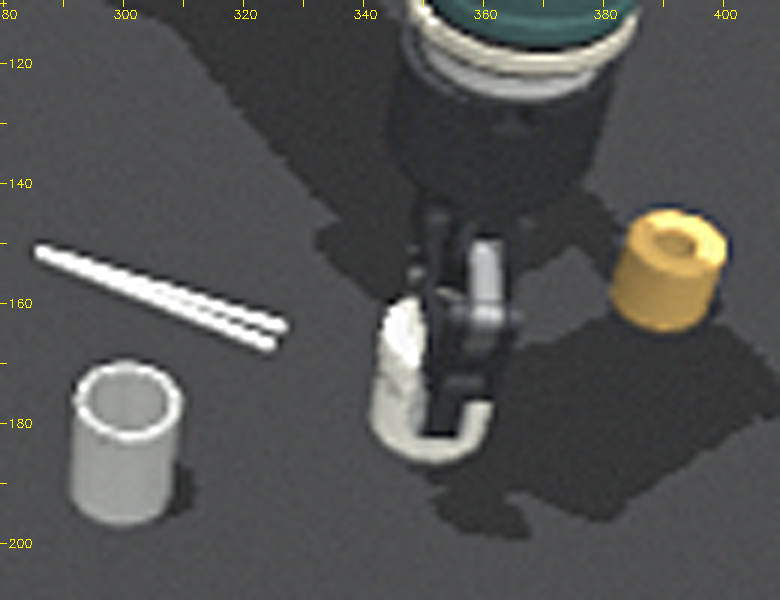

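```bash
python3 -m crank '0 0 -50 0 0 0 255;0 0 -110 0 0 0 255;0 0 -114 0 0 0 255;-10 50 -114 0 0 0 255;-20 100 -114 0 0 0 255;-30 150 -114 0 0 0 255;-38 192.5 -114 0 0 0 255;-38 192.5 -114 0 0 0 255;-38 192.5 -114 0 0 0 255;-38 192.5 -80 0 0 0 255;-38 192.5 -45 0 0 0 255;-38 192.5 -45 0 0 0 255;-38 192.5 -45 0 0 0 255' 40;  python3 -c "
from h import *
plan((601.1,142.5,22,-15.6))
crop(cam('scene'),'s19.png',280,160,140,110,5)"
```

```text
time: 25.4
tool_pos: [0.6003, 0.1432, 0.0622]
tcp_rot: [2.501, 1.901, 0.001]
wrist_force: [0.4, 0.7, -0.3]
width: 0.549
t 25.4 now [600.3 143.2  62.2] az -15.5 tilt [0.0006 0.0002] w 0.549 q6 0.46 F [ 0.4  0.7 -0.3]
  shift [-0.5  1.  40.2] turn [ 0.001 -0.     0.002]
```

View pics/s19.png

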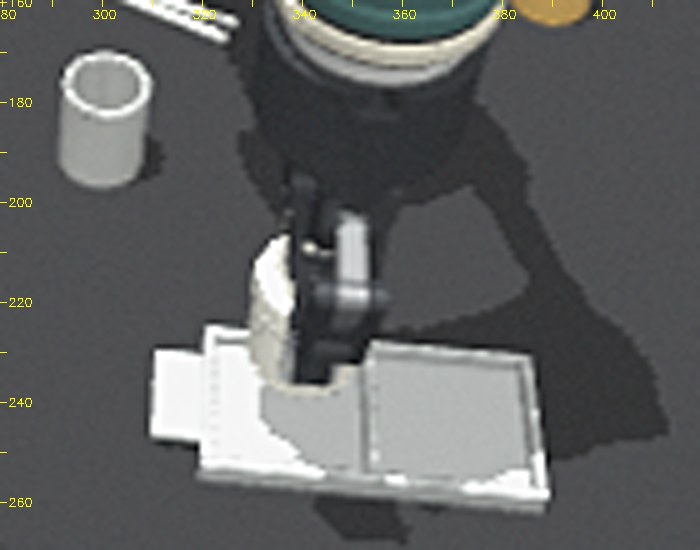

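```bash
python3 -m crank '0 1 25 0 0 0 255;0 1 36 0 0 0 255;0 1 40 0 0 0 255;0 1 40 0 0 0 255;0 1 40 0 0 0 255' 40;  python3 -c "
from h import *
plan()
crop(cam('scene'),'s20.png',280,160,140,110,5)"
```

```text
time: 26.08
tool_pos: [0.6021, 0.1424, 0.0221]
tcp_rot: [2.501, 1.9, 0.002]
wrist_force: [-0.1, -0.8, 0.5]
width: 0.55
t 26.07 now [602.1 142.4  22.1] az -15.55 tilt [0.0015 0.0003] w 0.55 q6 0.46 F [-0.1 -0.8  0.5]
```

View pics/s20.png

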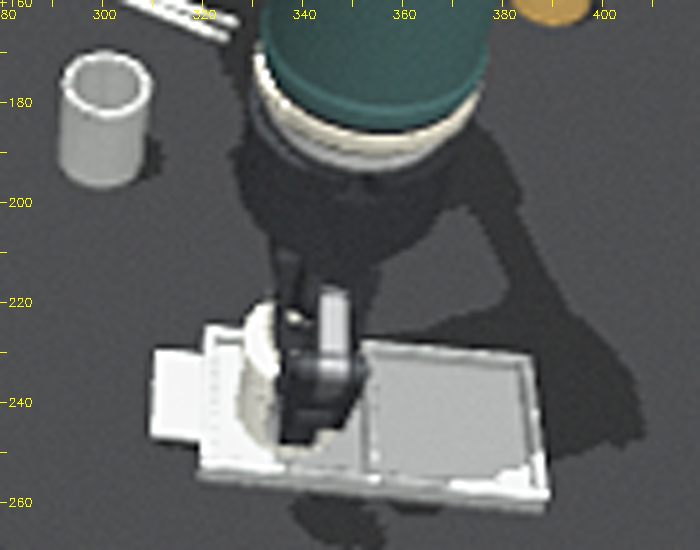

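```bash
python3 -m crank '0 0 1 0 0 0 255;0 0 1 0 0 0 255;0 0 1 0 0 0 0;0 0 1 0 0 0 0;0 0 1 0 0 0 0;0 0 1 0 0 0 0;0 0 1 0 0 0 0;0 0 -40 0 0 0 0;0 0 -90 0 0 0 0;0 0 -105 0 0 0 0;-28 -48 -105 0 0 0 0;-57 -96 -105 0 0 0 0;-86 -144 -105 0 0 0 0;-86 -144 -105 0 0 0 0;-86 -144 -105 0 0 0 0;-86 -144 -105 0 0 0 0' 40;  python3 -c "
from h import *
plan((439.8,98.3,14,-15.6))
crop(cam('scene'),'s21.png',230,140,170,130,4)"
```

```text
time: 28.12
tool_pos: [0.4414, 0.0984, 0.1269]
tcp_rot: [2.501, 1.9, 0.002]
wrist_force: [-0.2, -0.2, -0.2]
width: 0.997
t 28.12 now [441.4  98.4 126.9] az -15.55 tilt [0.0016 0.0003] w 0.997 q6 0.44 F [-0.2 -0.2 -0.2]
  shift [ -0.6  -1.7 112.9] turn [ 0.001 -0.001  0.001]
```

View pics/s21.png

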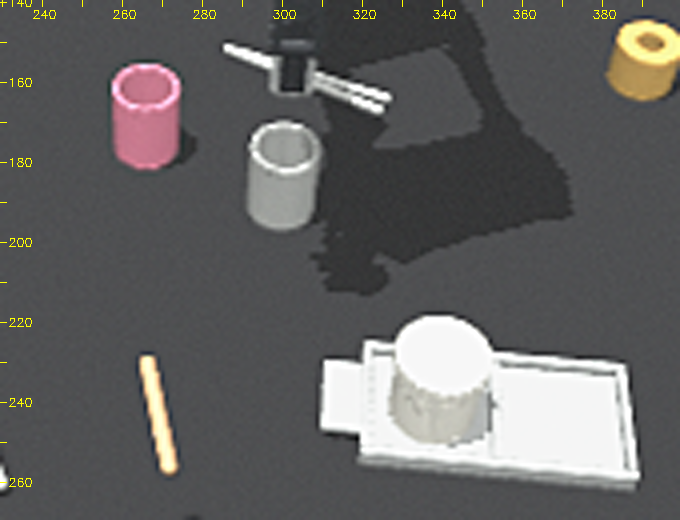

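Jar is standing in the tab compartment at about (339,240). Next is the steel beaker.

```bash
python3 -m crank '0 -1 50 0 0 0 0;0 -1 95 0 0 0 0;0 -1 112 0 0 0 0;0 -1 112 0 0 0 0;0 -1 112 0 0 0 255;0 -1 112 0 0 0 255;0 -1 112 0 0 0 255;0 -1 112 0 0 0 255;0 -1 112 0 0 0 255;0 -1 112 0 0 0 255;0 -1 112 0 0 0 255' 40;  python3 -c "
from h import *
plan((619.4,208,130,-15.6),cmd=(439.8,98.3,14.5,-15.6))
crop(cam('scene'),'s22.png',230,120,130,100,6)"
```

```text
time: 29.55
tool_pos: [0.4401, 0.0986, 0.0156]
tcp_rot: [2.501, 1.9, 0.004]
wrist_force: [0.3, 0.4, 6.3]
width: 0.449
t 29.55 now [440.1  98.6  15.6] az -15.56 tilt [0.0028 0.0005] w 0.449 q6 0.44 F [0.3 0.4 6.3]
  shift [ 154.   143.5 -115.5] turn [0. 0. 0.]
```

View pics/s22.png

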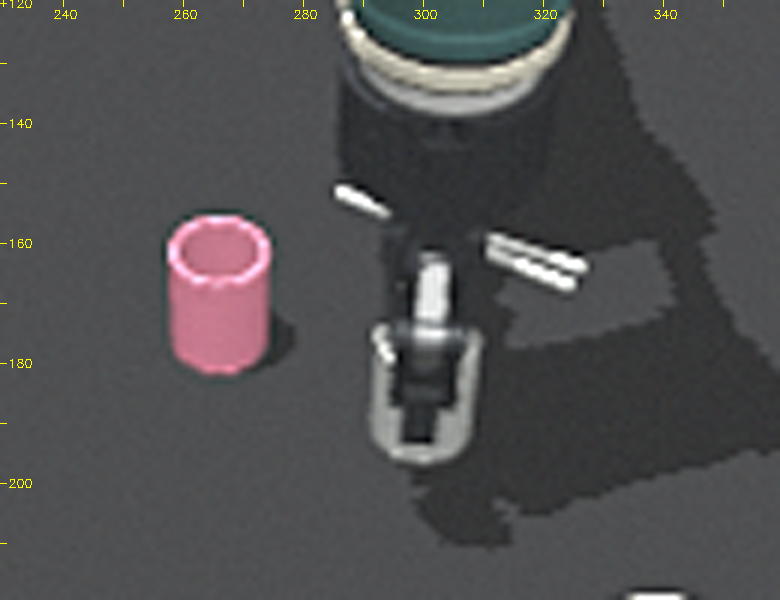

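```bash
python3 -m crank '0 0 -50 0 0 0 255;0 0 -110 0 0 0 255;0 0 -115 0 0 0 255;38 36 -115 0 0 0 255;77 72 -115 0 0 0 255;115 108 -115 0 0 0 255;154 143.5 -115 0 0 0 255;154 143.5 -115 0 0 0 255;154 143.5 -115 0 0 0 255;154 143.5 -80 0 0 0 255;154 143.5 -45 0 0 0 255;154 143.5 -45 0 0 0 255;154 143.5 -45 0 0 0 255' 40;  python3 -c "
from h import *
plan((619.4,208,19.6,-15.6))
crop(cam('scene'),'s23.png',300,160,130,110,6)"
```

```text
time: 31.22
tool_pos: [0.618, 0.2078, 0.0603]
tcp_rot: [2.502, 1.9, 0.001]
wrist_force: [0.5, -0.4, -0.4]
width: 0.45
t 31.23 now [618.  207.8  60.3] az -15.58 tilt [0.0006 0.0002] w 0.45 q6 0.56 F [ 0.5 -0.4 -0.4]
  shift [ 0.5  1.2 40.7] turn [ 0.001 -0.     0.   ]
```

View pics/s23.png

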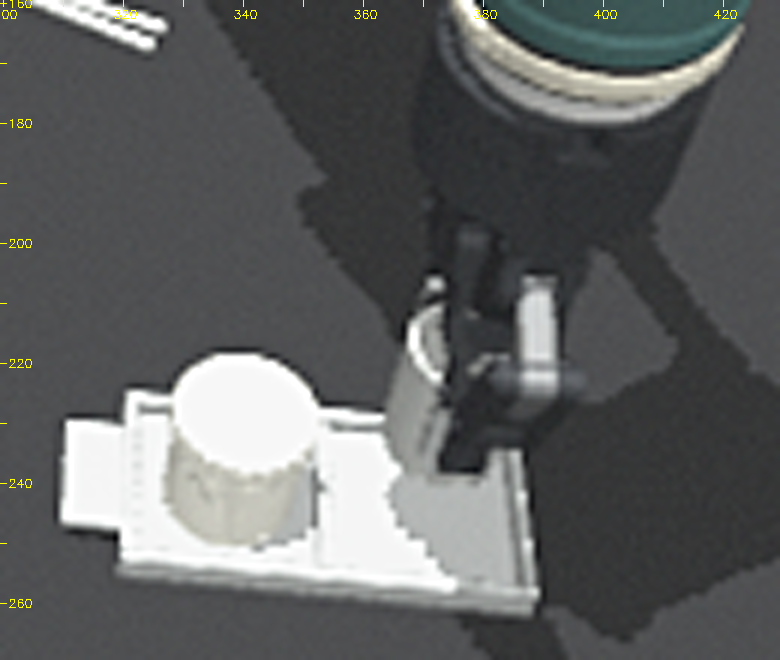

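```bash
python3 -m crank '0.5 1 25 0 0 0 255;0.5 1 36 0 0 0 255;0.5 1 40 0 0 0 255;0.5 1 41 0 0 0 255;0.5 1 41 0 0 0 255;0.5 1 41 0 0 0 0;0.5 1 41 0 0 0 0;0.5 1 41 0 0 0 0;0.5 1 41 0 0 0 0;0.5 1 41 0 0 0 0;0.5 1 0 0 0 0 0;0.5 1 -50 0 0 0 0;0.5 1 -70 0 0 0 0;-50 -150 -100 0 0 0 0;-50 -150 -100 0 0 0 0;-50 -150 -100 0 0 0 0;-50 -150 -100 0 0 0 0;-50 -150 -100 0 0 0 0;-50 -150 -100 0 0 0 0' 40;  python3 -c "
from h import *
plan()
c=cam('scene');crop(c,'s24.png',290,190,130,90,6);crop(c,'s25.png',90,190,150,120,5);crop(cam('top'),'t24.png',100,100,300,150,2)"
```

```text
time: 33.65
tool_pos: [0.4612, 0.2003, 0.159]
tcp_rot: [2.502, 1.9, -0.0]
wrist_force: [0.3, -0.8, 0.5]
width: 0.994
t 33.65 now [461.2 200.3 159. ] az -15.58 tilt [-0.0001 -0.0001] w 0.994 q6 0.63 F [ 0.3 -0.8  0.5]
```

View pics/s24.png

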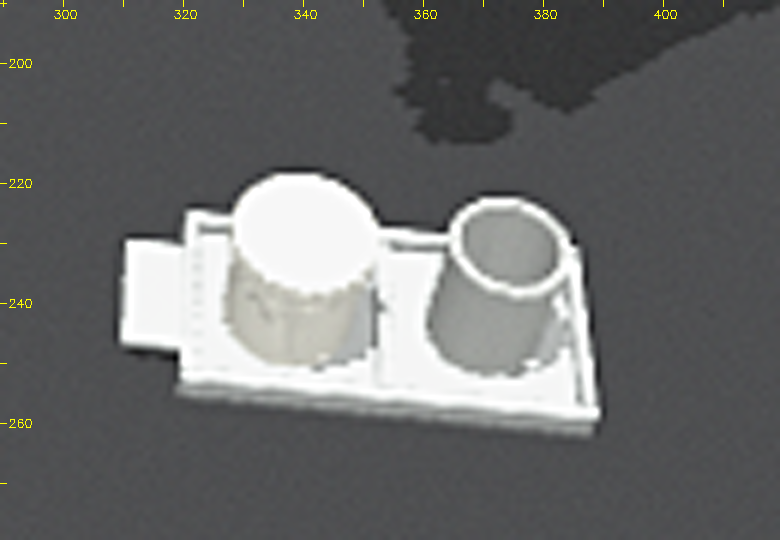

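View pics/s25.png

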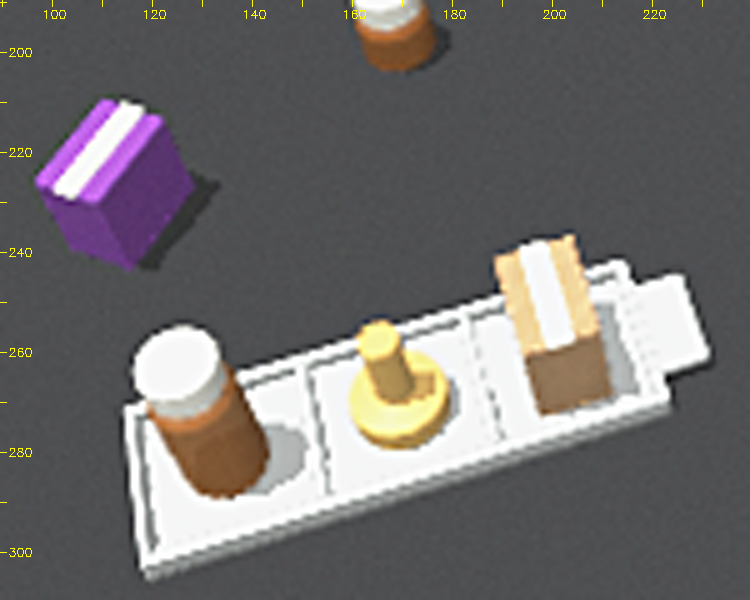

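View pics/t24.png

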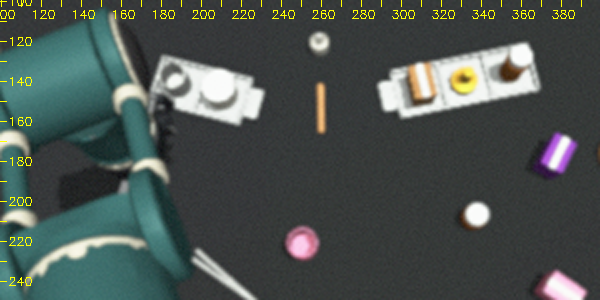

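```bash
python3 -c "
from h import *
t=cam('top');crop(t,'t25.png',165,115,90,60,8);crop(t,'t26.png',280,110,100,60,8)
crop(cam('scene'),'s26.png',150,130,260,80,3)"
```

```text
(no output)
```

View pics/t25.png

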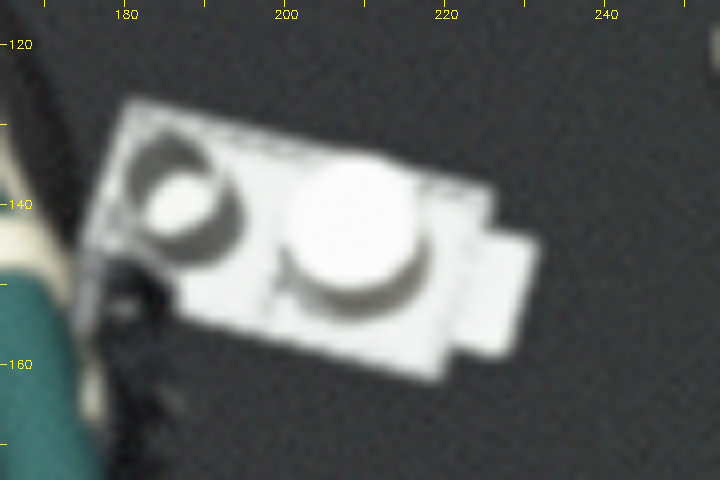

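View pics/t26.png

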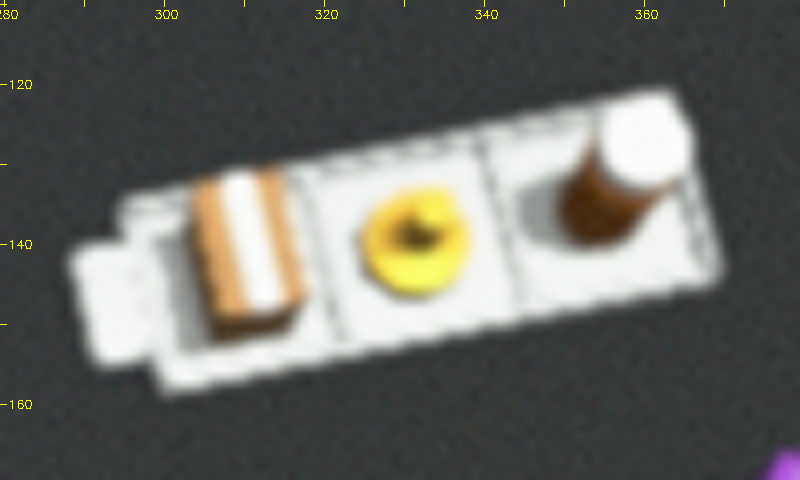

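View pics/s26.png

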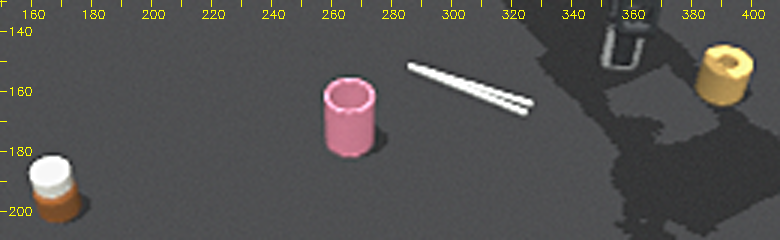

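```bash
python3 -c "
from h import *
c=cam('scene');t=cam('top')
def tri(n,a,b,z):
    s=least_squares(lambda P:np.r_[proj(c,P)[0]-a,proj(t,P)[0]-b],[.6,0,z]).x
    print(n,'top tri',np.round(s*1e3,1),'expect z',z*1e3,'planes',np.round(onplane(c,np.array(a),z)*1e3,1),np.round(onplane(t,np.array(b),z)*1e3,1))
tri('vial',(124.9,262.1),(360.5,126.9),.08)
tri('fit stem',(165.5,257.9),(333.3,135.8),.056)
tri('carton',(198.9,247.9),(310.3,139.5),.054)
tri('jar',(340.3,228.7),(208.7,141.7),.056)
print('beaker rim',np.round(onplane(c,np.array((374.3,230.5)),.056)*1e3,1))
# predicted upright base fronts (scene): lowest contour row/col of base circle z=.004
for n,x,y,r in(('vial',.6265,-.2785,.017),('beaker',.619,.2078,.020),('jar',.6015,.1423,.023),('fit',.614,-.2114,.020)):
    th=np.linspace(0,2*np.pi,73); P=np.c_[x+r*np.cos(th),y+r*np.sin(th),np.full(73,.004)]; u=proj(c,P); i=u[:,1].argmax(); print(n,'base lowest',u[i].round(1),'L/R',u[:,0].min().round(1),u[:,0].max().round(1))
"
```

```text
vial top tri [ 625.9 -279.    80.6] expect z 80.0 planes [ 625.6 -278.6] [ 626.4 -280.8]
fit stem top tri [ 611.4 -209.9   53.1] expect z 56.0 planes [ 613.2 -209.7] [ 610.4 -208.7]
carton top tri [ 601.1 -144.5   55.8] expect z 54.0 planes [ 599.8 -145.1] [ 601.7 -144. ]
jar top tri [602.5 142.3  55.1] expect z 56.0 planes [603.2 142.2] [602.1 141.8]
beaker rim [619.  208.3]
vial base lowest [133.6 290.5] L/R 126.9 144.3
beaker base lowest [370.6 253. ] L/R 359.3 378.6
jar base lowest [338.  251.7] L/R 325.8 347.5
fit base lowest [168. 281.] L/R 159.8 179.7
```

```bash
python3 -c "
from workcell import job
print(job.finish_job())"
```

```text
the job is handed in; nothing more can be done
None
```

I made up both kits in the order asked and handed the job in at about 34 s of robot time. `finish_job` gives no verdict, so the result below rests on my own checks.

- **Long tray:** the brown carton is at the tab end, the brass stem fitting is in the middle, and the tall vial is at the far end.
- **Short tray:** the white jar is at the tab end, and the steel beaker is in the other compartment.
- **Left in place:** I did not touch the short vial, the bushing or the pink and purple decoys. The last pictures show the ones in view (all but the pink carton in the scene camera) where they started. The arm stopped clear of everything with the gripper open and empty.

**Position and uprightness:** in the final pictures, the top centres of the carton, vial and jar came out within about 2 mm of where they should be, at the right heights. The beaker's rim could only be measured in the scene view, where it was within 1 mm; the rim was washed out in the top view.

**Least certain check:** the fitting's stem top measured 3 mm low (53 mm instead of 56 mm) and 2–3 mm off centre. Its top-view pixel was hard to read. Its flange looks flat and centred in both views, so I took this as a reading error.

The highest wrist force I saw was about 12 N, when the fitting touched the tray floor.

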